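# Run down the port nut, back it off a quarter turn and hold it

## Robot

A 6-joint arm with a two-finger parallel gripper is mounted at the origin on the work surface. World frame = base frame: x ahead of the robot, y to its left, z up, the work surface at z = 0. Lengths are in mm, angles in rad, forces in N, time in s.
With the tool pointing down it reaches from about 350 to 775 mm from the base axis. Payload 7.3 kg.
Tool frame: the origin (TCP) lies between the finger pads; the fingertips stand 25 mm ahead of it and the grasp point (between the pads) lies 6 mm ahead of it; z points along the fingers, y is the direction in which the jaws open and shut (so a half turn about z gives the same grasp; the last joint's range is limited). The gripper opens to 92 mm and grips with 3 to 60 N. Pads are 19 mm wide; open, the fingers measure 130 mm over their backs; the gripper's body (75 mm by 190 mm) begins 47 mm behind the grasp point.
Start: joints at [-1.381, 0.342, 1.524, -0, 1.275, -0.146], TCP at [173.023, -495.687, 251.741] pointing down, gripper open.
Joint ranges: [-2.53, 2.53], [-0.77, 2.02], [0.04, 2.7], [-1, 4.14], [0.28, 2.66], [-3.11, 3.11]. Speed limits (rad/s): [2.57, 2.57, 3.14, 3.14, 3.14, 3.14].

## Interface

Orientations are given as [roll, pitch, yaw] about the fixed x, y, z axes, in that order (R = Rz(yaw) Ry(pitch) Rx(roll)).
In Python, from plant import get_obs, capture, calibration, close_job gives the robot as it stands. The module is installed in compiled form; this text tells all that it offers.
- The arm moves only by the shell command python3 -m jog 'ROWS'. ROWS is JSON, one flat list of numbers, 5 for each row, row after row: the closure, from 0 (fully open) to 1 (shut), then the shift along the tool's x, y, z in mm, then the turn about the tool's z in degrees. In form: [fingers, tx, ty, tz, yaw, fingers, tx, ty, tz, yaw, ...]. A call has 1 to 5 rows; each row shifts and turns the pose as measured when the row begins, along the tool's axes as they then stand; what a row does not reach is not made up. A row lasts 1/10 s, in which the tool goes at most 50 mm and 8.59 degrees, less where a joint would pass 70% of its speed; a pose out of reach is approached as far as the arm can. A call is refused whole if a number of a shift passes 50 or a number of a turn 8.59, either way. A call with a gripper value outside its range is refused whole. The fingers move at their own pace and stop on an object; the grip force is fixed at half the most. Time passes only in rows, so rows that do not move let the fingers close. It gives the time, the measured TCP pose, the force and the opening at its end, in the units of the state.
- get_obs(): the state, without advancing time (a new reading comes with each control period).
- capture(name): name is "scene" or "side" or "wrist"; returns (picture, depth): 480x640x3 uint8, red, green, blue; 480x640 float32, mm along the optical axis (not along the pixel's ray), 0 where there is no reading.
- calibration(name): a dict with "fovy" (degrees; the focal length in pixels is half the picture's height over the tangent of half this angle, whatever the lens; pixels are square), "cx", "cy" (the principal point, pixels), "k1" (the pictures are not rectified: a ray, as slopes to the right and down, at radius r is drawn at 1 + k1 r^2 times it, then the intrinsics apply), "R" (3x3) and "t" (3): a world point X has camera coordinates R X + t. Camera axes: x right, y down, z forward; pixel columns grow to the right and rows downward; lengths in mm; the calibration is good to about 2 mm. A picture is of the moment at which its call begins: read the wrist's pose just before it. calibration takes no time and is no camera call; for the wrist camera it gives the pose at the moment of the call.
- close_job(): hands the job in, once; it reports no verdict.
The state is a dict: "time": time; "joint_positions": joint angles; "dq": joint speeds; "tau": joint torques, N m; "tool_pos": TCP position; "tcp_rot": TCP orientation; "contact_force": force on the tool from outside, world axes, zero at the start; "moment": the same for the moment, N m; "grip_width": finger opening in mm.
Only numpy, scipy, OpenCV 4.12 (cv2) and the standard library are available. Lean on these libraries where they do the work, as an engineer would, in place of code of your own. Each camera call takes 0.05 s, during which the arm holds its last target.

## Task

Crank the clear guard all the way off the knurled nut of the injection port, with the hand crank and not by pushing the guard. Then screw the nut down until it bottoms out, back it off a quarter turn, and finish while still gripping the nut there, with the guard left clear. Leave everything else on the unit and the bench where it is.

Things in the scene. Friction and masses are not known exactly. Their poses are not given: they have to be found in the camera images.
- port_unit: low white injection-port unit, fixed to the bench: 240 mm (x) by 400 mm (y), its grey deck 100 mm above the bench; origin at the centre of its underside, y along its long side. From -y to +y stand on the deck: the hand crank (150 mm from the middle), the knurled nut on its port (in the middle), and free rail (guard's parking place, +y end). Two steel rails, 10 mm tall, run along y at 65 mm either side of the nut
- crank (a joint): the hand crank on top of the grey gearbox, vertical axis, in rad: grows as it is cranked clockwise seen from above; hard stops at 0 (guard over the nut) and 12.57 (two full turns: guard fully clear). It starts between 0 and 2. It turns against a steady friction of about 3 N at the knob and stays where it is left. Its arm points along the unit's -y at 0, 6.28 and 12.57
- crank_axis (a point): fixed point on the crank's axis, at the height of the middle of its knob (178 mm above the bench)
- crank_grip (a point): middle of the crank's upright black knob, 18 mm diameter, 40 mm tall (158 to 198 mm above the bench), 40 mm from the crank's axis; the knob spins freely on its pin, so it may be held without turning the gripper
- guard: clear guard: a 146 x 70 mm clear plate with an aluminium frame, its top 69 mm above the deck, on two aluminium legs that straddle the nut and run on the rails; origin on the unit's middle line, 4 mm above the deck. The crank alone drives it: 8 mm per rad along the unit's +y, from over the nut (0) to 100 mm away; pushed directly it resists with about 15 N, which is not allowed
- nut: knurled steel nut on the port in the middle of the deck: upright cylinder of 34 mm diameter, 26 mm tall, with one dark engraved line on top from near the centre to the rim, along the nut's x axis; origin at the centre of its underside, on its axis. It is already started on its thread. Bottomed out its underside is 22 mm above the deck (122 mm above the bench); it rises 1 mm per rad of unscrewing and never comes off
- nut_thread (a joint): turn of the knurled nut in rad: 0 when screwed fully down against its hard stop; grows when it is unscrewed (anticlockwise seen from above), a quarter turn off the stop being 1.57. It starts between 2.3 and 3.8. Steady friction of about 0.05 N m; it stays where it is left
- septa_jar: bystander, not to be disturbed: small amber screw-top jar, 32 mm wide, 38 mm tall, on the unit's deck; origin at the centre of its underside
- spare_ring: bystander, not to be disturbed: loose smooth brass ring, 26 mm wide, 12 mm tall, on the unit's deck; origin at the centre of its underside
- vial_rack: bystander, not to be disturbed: grey vial rack 100 x 160 mm, 50 mm tall, on the bench; origin at the centre of its underside
- beaker: bystander, not to be disturbed: glass beaker 70 mm wide, 90 mm tall, on the bench; origin at the centre of its underside
- solvent_bottle: bystander, not to be disturbed: amber bottle 72 mm wide, 160 mm tall, on the bench; origin at the centre of its underside
- wrench: bystander, not to be disturbed: steel wrench 150 mm long, lying on the bench; origin under the middle of its length, which runs along its x
- screwdriver: bystander, not to be disturbed: black-handled screwdriver lying on the bench; origin under the middle of its length, which runs along its x

How it is judged:
By the outcome, as a careful person would: the job done as asked, in the order asked, and still so for the second after the job is handed in, while the arm keeps its last pose, push and grip.
It also fails if it takes over 64 s, if anything falls off the work surface, if the arm or the gripper's body presses on something with over 40 N, if the wrist force passes 120 N, or if a joint passes its speed limit or range.

## Working session

There is one attempt and no reset: what is moved stays moved. The work goes in short steps, Python scripts to look and compute and a shell command to move; the robot and the scene stay as the last step left them, time stands still between calls to the robot, and variables do not carry over. Pictures are saved under pics/ and viewed, and the job is handed in when it is done.

```bash
mkdir -p pics; ls
python3 - <<'E'
from plant import get_obs, capture, calibration
import cv2
print(get_obs())
for n in ["scene","side","wrist"]:
    c=calibration(n);print(n,c)
    p,d=capture(n)
    cv2.imwrite(f"pics/{n}0.png",p[:,:,::-1])
    import numpy as np; np.save(f"pics/{n}0_d.npy",d)
E
```

```text
pics
{'time': 0.0, 'joint_positions': array([-1.38099575e+00,  3.42722238e-01,  1.52499896e+00,  8.04753594e-06,
        1.27537778e+00, -1.45982757e-01]), 'dq': array([ 1.99464713e-03, -1.00811865e-03,  3.21487647e-05, -3.60429538e-04,
       -1.16363655e-03,  5.10734779e-04]), 'tau': array([ 5.36514763e-04, -4.31238770e+01, -2.44219941e+01,  7.17448234e-02,
        5.59790013e-02, -1.54530194e-04]), 'tool_pos': array([ 172.95617697, -495.31665777,  251.05147981]), 'tcp_rot': array([-3.14010347e+00, -2.26730778e-04,  3.35780812e-01]), 'contact_force': array([ 0.03850388,  0.08337577, -0.56535303]), 'moment': array([-0.03440215, -0.04181357,  0.03352734]), 'grip_width': 91.59148570517117}
scene {'fovy': 53.74960319975318, 'cx': 321.42319665144896, 'cy': 236.8663985139568, 'k1': -0.1054147634892668, 'R': array([[-0.38436734,  0.92298098, -0.01917965],
       [ 0.73086546,  0.29153863, -0.61712309],
       [-0.56400127, -0.25121971, -0.78663284]]), 't': array([ 198.97457137, -325.25829507, 1506.48778498])}
side {'fovy': 51.28841444428486, 'cx': 322.4481761474362, 'cy': 242.44089651376913, 'k1': -0.047280469092705175, 'R': array([[ 0.99018848, -0.13841384, -0.0191934 ],
       [-0.1169873 , -0.74599791, -0.65559217],
       [ 0.07642479,  0.6514052 , -0.75487119]]), 't': array([-557.83908403,  163.95263258, 1513.23589692])}
wrist {'fovy': 71.49186589939865, 'cx': 318.00918714036334, 'cy': 244.4881836882981, 'k1': -0.01979004606517419, 'R': array([[ 0.33020738, -0.94390771, -0.00115018],
       [-0.90438518, -0.31672965,  0.28595415],
       [-0.27027862, -0.09338397, -0.95824261]]), 't': array([-524.24911263,  -37.50003092,  389.66935663])}
```

View pics/scene0.png

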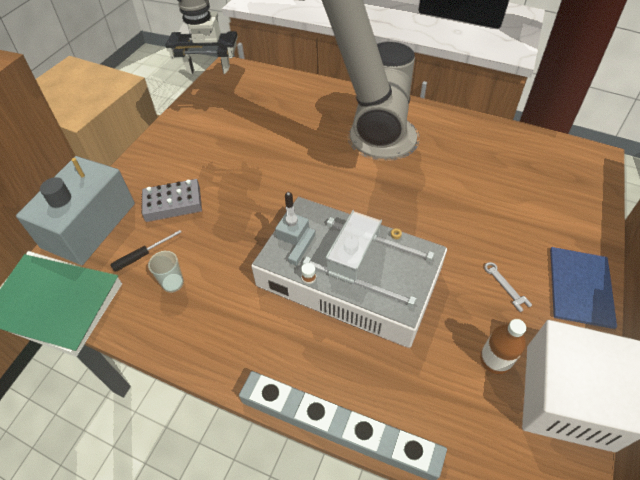

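View pics/side0.png

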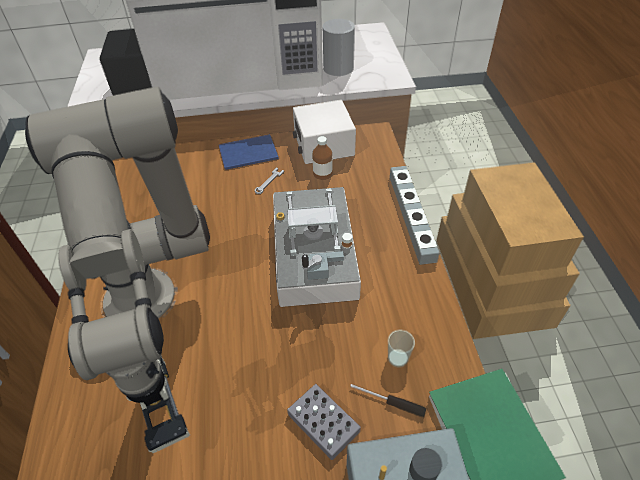

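View pics/wrist0.png

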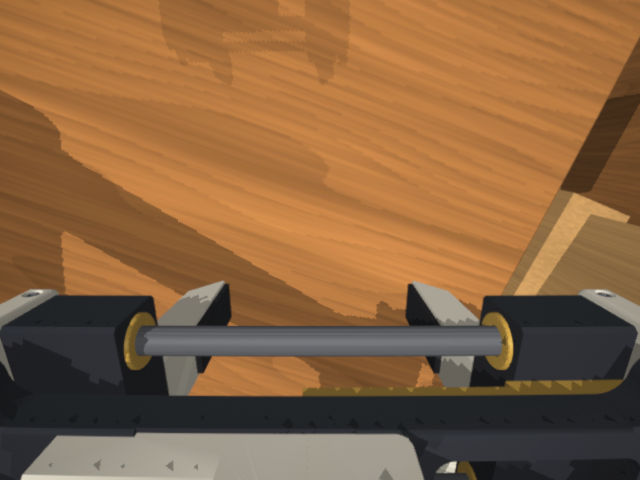

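The scene view shows the unit around px (350,265), with the knob at about (290,200), the guard at about (355,240), the jar at (308,272) and the ring at (397,233). The side view shows the same unit around (315,245). I'll zoom in next.

```bash
cat > h.py <<'E'
import numpy as np, cv2
from plant import get_obs, capture, calibration
def K(c):
    f=240/np.tan(np.radians(c["fovy"]/2)); return f
def ray(c,u,v):
    f=K(c); xd=np.array([(u-c["cx"])/f,(v-c["cy"])/f]); x=xd.copy()
    for _ in range(20): x=xd/(1+c["k1"]*(x@x))
    R=np.array(c["R"]);t=np.array(c["t"])
    d=R.T@np.array([x[0],x[1],1.]); return -R.T@t, d/np.linalg.norm(d)
def onz(c,u,v,z):
    o,d=ray(c,u,v); return o+d*(z-o[2])/d[2]
def tri(c1,p1,c2,p2):
    o1,d1=ray(c1,*p1);o2,d2=ray(c2,*p2)
    A=np.stack([d1,-d2],1); s=np.linalg.lstsq(A,o2-o1,rcond=None)[0]
    a=o1+s[0]*d1;b=o2+s[1]*d2; return (a+b)/2,np.linalg.norm(a-b)
def proj(c,X):
    R=np.array(c["R"]);t=np.array(c["t"]);p=R@np.asarray(X,float)+t;x=p[:2]/p[2];x=x*(1+c["k1"]*(x@x));f=K(c)
    return np.array([f*x[0]+c["cx"],f*x[1]+c["cy"]])
def snap(n,name):
    c=calibration(n);p,d=capture(n);p=p[:,:,::-1].copy();cv2.imwrite(f"pics/{name}.png",p);np.save(f"pics/{name}_d.npy",d);return c,p,d
def crop(img,x0,y0,x1,y1,s,name):
    cv2.imwrite(f"pics/{name}.png",cv2.resize(img[y0:y1,x0:x1],None,fx=s,fy=s,interpolation=cv2.INTER_CUBIC))
E
python3 - <<'E'
from h import *
crop(cv2.imread("pics/scene0.png"),250,180,450,330,4,"sc0c")
crop(cv2.imread("pics/side0.png"),255,170,375,310,4,"si0c")
E
```

```text
(no output)
```

View pics/sc0c.png

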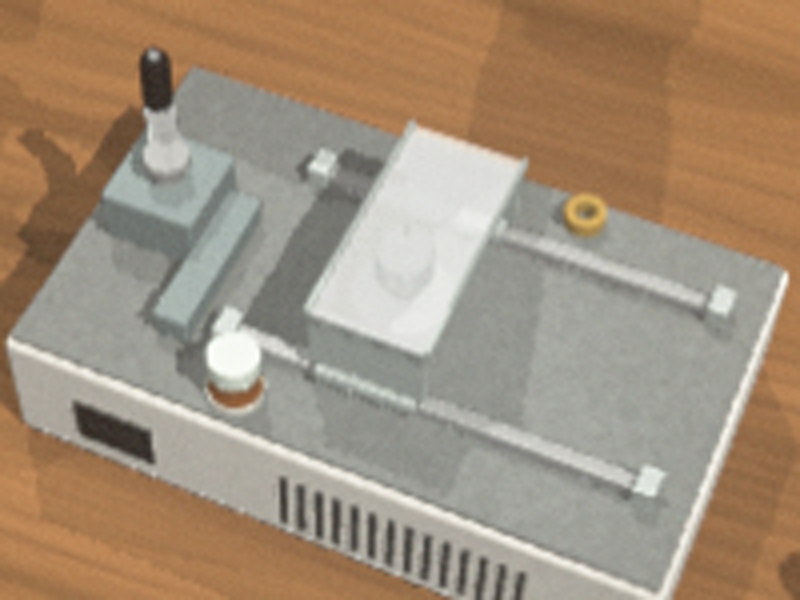

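View pics/si0c.png

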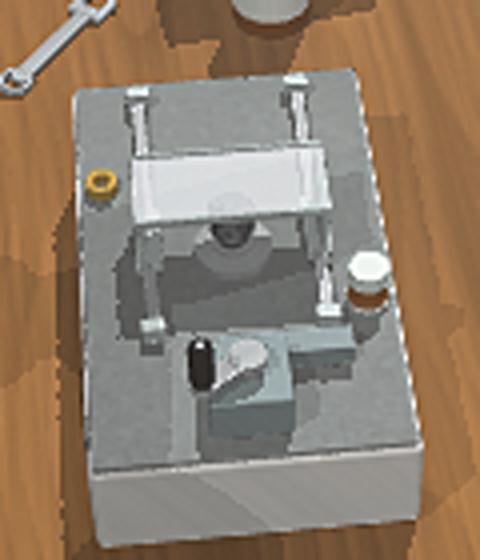

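Run:
```python
from h import *
S=calibration("scene");D=calibration("side")
sc=lambda x,y:(250+x/4-.375,180+y/4-.375); si=lambda x,y:(255+x/4-.375,170+y/4-.375)
for n,a,b in [("-y-x",(193,70),(92,473)),("-y+x",(10,343),(420,445)),("+y-x",(788,275),(75,92)),("+y+x",(665,595),(355,70))]:
    print(n,onz(S,*sc(*a),100).round(1),onz(D,*si(*b),100).round(1),tri(S,sc(*a),D,si(*b)))
print("knob",tri(S,sc(156,80),D,si(202,364)))
print("knobtop",tri(S,sc(155,54),D,si(202,345)))
print("axis cap",tri(S,sc(166,155),D,si(247,353)))
print("jar top",tri(S,sc(233,347),D,si(369,265)))
```

```text
-y-x [430.1 -99.6 100. ] [ 423.6 -105.4  100. ] (array([ 424.17365381, -101.88730054,   94.11708454]), np.float64(1.9915479401045533))
-y+x [ 662.5 -109.6  100. ] [ 655.1 -116.4  100. ] (array([ 657.33635404, -112.19838775,   92.96317294]), np.float64(2.4996287389088527))
+y-x [450.  291.6 100. ] [440.7 284.3 100. ] (array([441.4638139 , 292.28692566,  91.19911185]), np.float64(2.6821030072191143))
+y+x [677.3 281.1 100. ] [674.1 273.7 100. ] (array([674.76853403, 280.63873391,  94.08846331]), np.float64(1.3823626218226956))
knob (array([508.09105624, -82.47685429, 176.959857  ]), np.float64(1.3907439119448828))
knobtop (array([508.16650266, -82.29109718, 198.07113916]), np.float64(0.774073639581281))
axis cap (array([541.85884516, -61.35896505, 156.32241733]), np.float64(2.7480794007807545))
jar top (array([641.73384457,  22.53961473, 139.50858284]), np.float64(0.26342304352538154))
```

```bash
python3 -m jog '[0,0,0,0,-8.5,0,0,0,0,-8.5,0,0,0,0,-8.5,0,0,0,0,-8.5,0,0,0,0,-8.5]'
```

```text
time: 0.65
tool_pos: [172.8, -494.5, 249.6]
tcp_rot: [-3.139, -0.004, 1.09]
contact_force: [-0.7, 0.2, 0.3]
grip_width: 92.0
```

```bash
python3 -m jog '[0,0,0,0,-8.5,0,0,0,0,-8.5,0,0,0,0,-8.5,0,0,0,0,-8.5,0,0,0,0,-8.5]'; python3 -m jog '[0,0,0,0,-8.5,0,0,0,0,-8.5,0,0,0,0,-8.5,0,0,0,0,-8.5,0,0,0,0,-8.5]';python3 -m jog '[0,0,0,0,-8.5,0,0,0,0,-8.5,0,0,0,0,-8.5,0,0,0,0,-7,0,0,0,0,0]'
```

```text
time: 1.15
tool_pos: [172.6, -493.6, 248.0]
tcp_rot: [3.141, -0.009, 1.84]
contact_force: [-0.1, -0.0, -0.3]
grip_width: 91.3
time: 1.65
tool_pos: [172.5, -492.7, 246.4]
tcp_rot: [3.132, -0.008, 2.59]
contact_force: [-0.2, -0.2, 0.8]
grip_width: 92.0
time: 2.15
tool_pos: [172.3, -491.8, 244.8]
tcp_rot: [3.126, -0.002, -3.113]
contact_force: [-0.1, -0.3, 0.3]
grip_width: 91.9
```

```bash
python3 -m jog '[0,-28,38,-3,1.6,0,-28,38,-3,0,0,-28,38,-3,0,0,-28,38,-3,0,0,-28,38,-3,0]'; python3 -m jog '[0,-28,38,-3,0,0,-28,38,-3,0,0,-28,38,-3,0,0,-28,38,-3,0,0,-28,38,-3,0]'
python3 - <<'E'
from h import *
o=get_obs();print(o)
c,p,d=snap("wrist","w1")
c=calibration("wrist");print(-c["R"].T@c["t"],c["R"][2])
E
```

```text
time: 2.65
tool_pos: [313.8, -300.7, 260.7]
tcp_rot: [3.125, -0.004, 3.111]
contact_force: [1.3, -0.6, -0.2]
grip_width: 92.0
time: 3.15
tool_pos: [465.2, -107.5, 279.4]
tcp_rot: [3.126, -0.003, 3.09]
contact_force: [0.7, -0.6, 0.2]
grip_width: 91.9
{'time': 3.15, 'joint_positions': array([-0.39625397,  0.23595146,  1.59506296,  0.01401561,  1.31913029,
       -1.91915709]), 'dq': array([ 1.02653801,  0.33143069, -0.54009791,  0.00599055,  0.18411277,
        1.0617273 ]), 'tau': array([ -3.48462917, -40.97432256, -22.07135081,   0.1838224 ,
         0.16548602,  -1.36646055]), 'tool_pos': array([ 465.24144847, -107.5202592 ,  279.42874408]), 'tcp_rot': array([ 3.12593476, -0.00343737,  3.09017813]), 'contact_force': array([ 0.71099671, -0.59946791,  0.18500658]), 'moment': array([ 0.01768028, -0.19372316,  0.02317079]), 'grip_width': 91.86891951248897}
[ 389.7992009  -101.35014759  412.3235657 ] [ 0.28727074  0.00489891 -0.9578369 ]
```

View pics/w1.png

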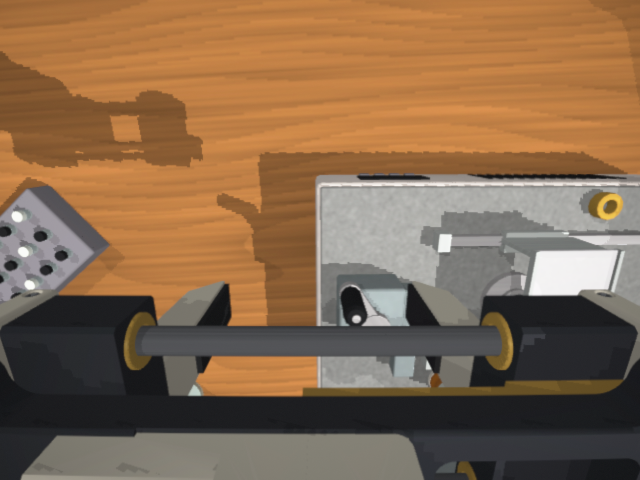

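The wrist view shows the knob from (349,290) to its top at (356,319), the gearbox at about (370,300), and the ring at (606,206). I'll measure from these.

Run:
```python
from h import *
crop(cv2.imread("pics/w1.png"),310,170,640,400,2.4,"w1c")
c,p,d=snap("wrist","w2"); print(get_obs()["tool_pos"])
crop(p,310,170,640,400,2.4,"w2c")
```

```text
[ 466.99237751 -104.96973307  279.47118284]
```

View pics/w2c.png

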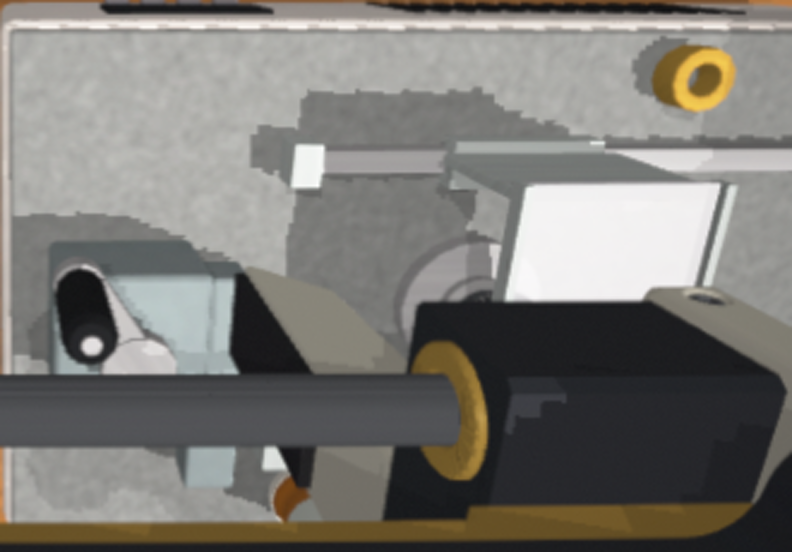

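Run:
```python
from h import *
c=calibration("wrist"); print(get_obs()["dq"].round(3), get_obs()["tool_pos"])
w=lambda x,y:(310+(x+.5)/2.4-.5,170+(y+.5)/2.4-.5)
S=calibration("scene");sc=lambda x,y:(250+x/4-.375,180+y/4-.375)
print("knobtop",onz(c,*w(90,345),198), tri(c,w(90,343),S,sc(155,54)))
print("knob base",onz(c,*w(82,277),158))
print("axis cap",onz(c,*w(143,355),158))
for p in [(12,28),(792,38),(12,520)]: print("deck",onz(c,*w(*p),100))
print("ring",onz(c,*w(700,80),112))
```

```text
[-0.097 -0.017  0.052 -0.053 -0.001 -0.096] [ 466.99237751 -104.96973307  279.47118284]
knobtop [504.28491327 -84.65365254 198.        ] (array([505.16628303, -84.02917449, 194.8442471 ]), np.float64(0.7166406220784994))
knob base [499.78083901 -83.29008226 158.        ]
axis cap [530.98426697 -62.21830505 158.        ]
deck [ 420.03158262 -103.22818538  100.        ]
deck [437.14898946 208.66621736 100.        ]
deck [ 646.72311512 -113.88111954  100.        ]
ring [450.14522385 162.79313603 112.        ]
```

```bash
python3 -m jog '[0,-19,10,10,-3,0,-19,10,10,0,0,0,0,20,0,0,0,0,0,0]'
python3 - <<'E'
from h import *
c,p,d=snap("wrist","w3"); print(get_obs()["tool_pos"],get_obs()["tcp_rot"])
crop(p,200,220,440,400,3,"w3c")
for n,b in (("scene",(250,150,450,300)),("side",(255,170,455,320))):
    c,p,d=snap(n,n+"3"); crop(p,*b,4,n+"3c")
E
```

```text
time: 3.65
tool_pos: [506.4, -83.6, 238.3]
tcp_rot: [3.126, -0.002, -3.141]
contact_force: [-0.5, 0.4, -0.1]
grip_width: 91.8
[507.23696754 -83.94792898 239.95165428] [ 3.12631510e+00  9.60711583e-04 -3.14076986e+00]
```

View pics/w3c.png

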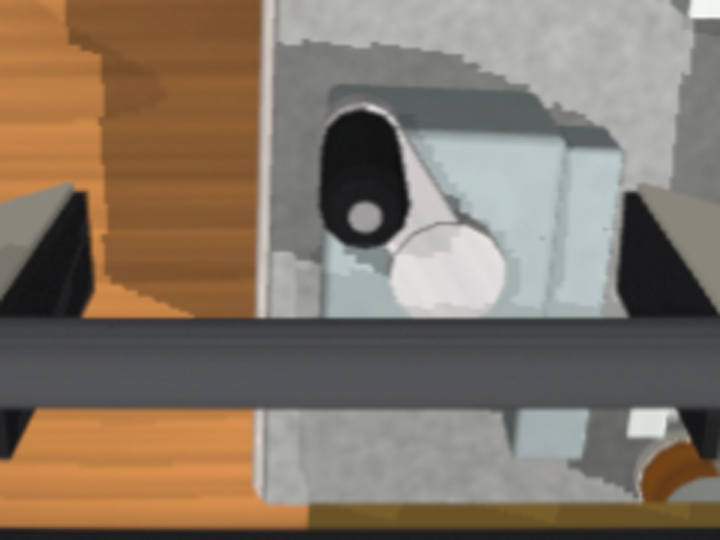

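View pics/scene3c.png

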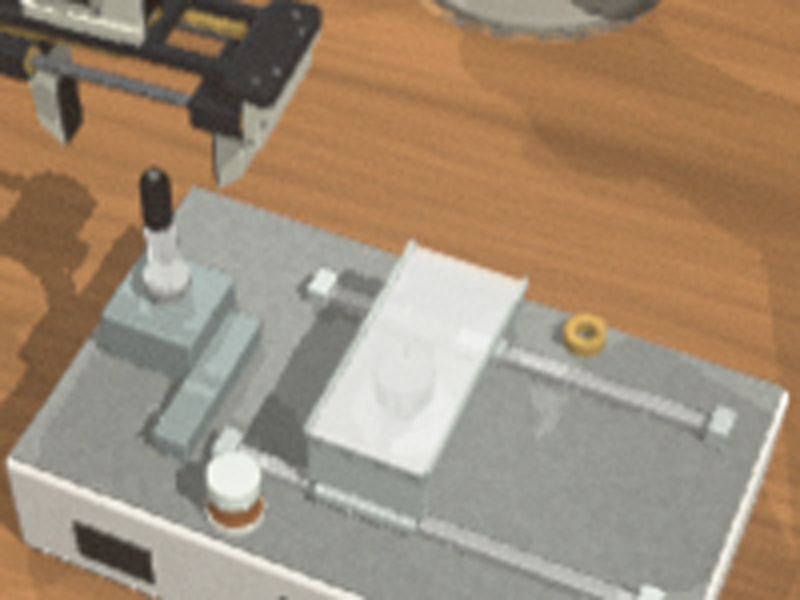

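View pics/side3c.png

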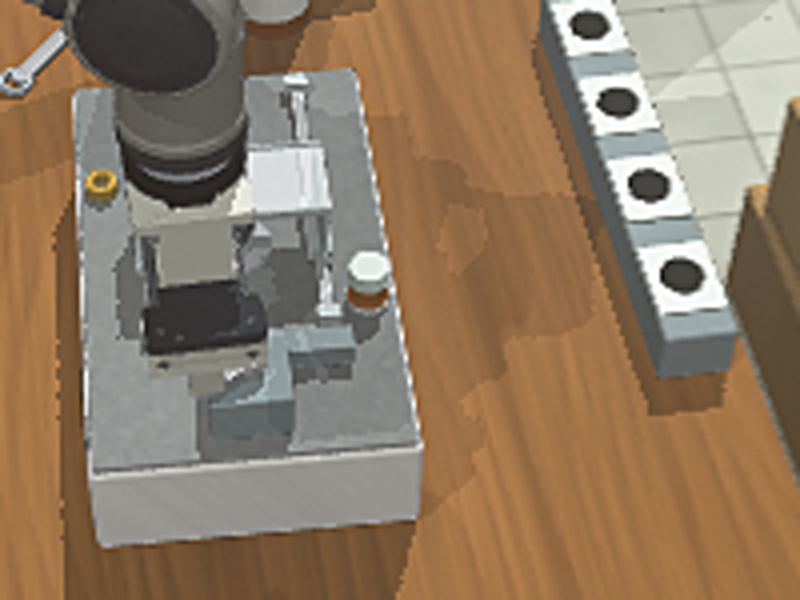

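Run:
```python
from h import *
c=calibration("wrist")
w=lambda x,y:(200+(x+.5)/3-.5,220+(y+.5)/3-.5)
k=onz(c,*w(366,214),198);print("knobtop",k)
for z in (150,155,160): print("hub",z,onz(c,*w(448,270),z)-k)
for p in [(262,10),(262,480)]: print("deck",onz(c,*w(*p),100))
```

```text
knobtop [509.51353463 -82.0142661  198.        ]
hub 150 [ 37.55178496  21.80648245 -48.        ]
hub 155 [ 34.89447226  21.21294451 -43.        ]
hub 160 [ 32.23715956  20.61940657 -38.        ]
deck [ 492.3728291  -108.84135284  100.        ]
deck [ 649.77128387 -112.85869877  100.        ]
```

```bash
python3 -m jog '[0,-1,1,27,0,0,0,0.5,26,0,0.6,0,0,0,0,0.9,0,0,0,0,0.9,0,0,0,0]'; python3 -m jog '[1,0,0,0,0,1,0,0,0,0,1,0,0,0,0]'
python3 - <<'E'
from h import *
o=get_obs();print(o["tool_pos"],o["contact_force"],o["moment"],o["tcp_rot"])
E
```

```text
time: 4.3
tool_pos: [511.1, -85.5, 194.7]
tcp_rot: [3.131, 0.015, 3.136]
contact_force: [-0.3, 0.5, -1.0]
grip_width: 72.4
time: 4.6
tool_pos: [512.4, -86.2, 198.0]
tcp_rot: [3.133, 0.02, 3.135]
contact_force: [0.0, -0.6, 0.1]
grip_width: 48.7
[512.36178821 -86.24297706 198.00854433] [ 0.01519725 -0.57291286  0.09469055] [ 0.16596026 -0.07062255  0.03829319] [3.13323573 0.0204979  3.13541182]
```

```bash
python3 -m jog '[1,1.5,1.5,5,0,1,1,1.3,4,0,1,1,1,3.5,0,1,0.5,0,2,0,1,0.5,0,1,0]'
python3 - <<'E'
from h import *
o=get_obs();print(o["tool_pos"],o["contact_force"],o["moment"],o["tcp_rot"])
E
```

```text
time: 5.1
tool_pos: [508.6, -81.7, 182.8]
tcp_rot: [3.134, 0.023, 3.136]
contact_force: [-3.1, 0.1, 16.5]
grip_width: 17.6
[508.57773106 -81.65249941 182.8251377 ] [-3.10734776  0.12507166 16.47449254] [0.11074749 0.22037218 0.01796806] [3.13363734 0.02320349 3.13579496]
```

```bash
cat > crank.py <<'E'
import sys
from h import *
o=get_obs();p=o["tool_pos"];A=np.array([float(sys.argv[1]),float(sys.argv[2])]);st=float(sys.argv[3]);r=40
v=p[:2]-A;phi=np.arctan2(-v[0],-v[1]);yaw=o["tcp_rot"][2]
print("t %.2f z %.1f r %.2f phi %.3f yaw %.3f F %s tilt %s"%(o["time"],p[2],np.hypot(*v),phi%6.2832,yaw,o["contact_force"].round(1),o["tcp_rot"][:2].round(3)))
q=p[:2]
for i in range(1,6):
    n=A-r*np.array([np.sin(phi+i*st),np.cos(phi+i*st)]);d=n-q;q=n
    t=np.array([[np.cos(yaw),np.sin(yaw)],[np.sin(yaw),-np.cos(yaw)]])@d
    print(t.round(1))
E
python3 crank.py 542.6 -60.7 0.3
```

```text
t 5.10 z 182.8 r 39.96 phi 1.019 yaw 3.136 F [-3.1  0.1 16.5] tilt [3.134 0.023]
[ 4.8 11. ]
[ 1.3 11.9]
[-2.3 11.7]
[-5.6 10.5]
[-8.5  8.4]
```

```bash
python3 -m jog '[1,4.8,11,-2,0,1,1.3,11.9,-1,0,1,-2.3,11.7,0,0]'; python3 crank.py 542.6 -60.7 0.3
```

```text
time: 5.4
tool_pos: [504.2, -49.2, 183.2]
tcp_rot: [3.137, 0.02, 3.134]
contact_force: [-3.3, -4.6, 4.7]
grip_width: 17.7
t 5.40 z 183.2 r 40.08 phi 1.862 yaw 3.134 F [-3.3 -4.6  4.7] tilt [3.137 0.02 ]
[-5.1 10.8]
[-8.   8.9]
[-10.3   6.1]
[-11.6   2.8]
[-11.9  -0.7]
```

```bash
python3 -m jog '[1,-5.3,11,-1,0,1,-8,9,-1,0,1,-10.3,6.2,0,0,1,-11.6,2.8,0,0,1,-12,-0.7,0,0]'; python3 crank.py 542.6 -60.7 0.4
```

```text
time: 5.9
tool_pos: [550.5, -20.8, 183.2]
tcp_rot: [-3.14, 0.01, 3.136]
contact_force: [-5.4, -7.2, 1.3]
grip_width: 17.3
t 5.90 z 183.2 r 40.62 phi 3.336 yaw 3.136 F [-5.4 -7.2  1.3] tilt [-3.14  0.01]
[-14.6  -6.6]
[-11.2 -11.3]
[ -5.9 -14.8]
[  0.3 -15.9]
[  6.5 -14.5]
```

```bash
python3 -m jog '[1,-14.6,-6.6,-1,0,1,-11.2,-11.3,-1,0,1,-5.9,-14.8,0,0,1,0.3,-15.9,0,0,1,6.5,-14.5,0,0]'; python3 crank.py 542.6 -60.7 0.4
```

```text
time: 6.4
tool_pos: [579.0, -77.2, 183.4]
tcp_rot: [3.133, 0.01, 3.141]
contact_force: [4.5, 2.6, -3.7]
grip_width: 17.1
t 6.40 z 183.4 r 39.97 phi 5.137 yaw 3.141 F [ 4.5  2.6 -3.7] tilt [3.133 0.01 ]
[  9.3 -12.9]
[13.6 -8.3]
[15.7 -2.3]
[15.4  4. ]
[12.6  9.7]
```

```bash
python3 -m jog '[1,9.3,-12.9,-1,0,1,13.6,-8.3,0,0,1,15.7,-2.3,0,0,1,15.4,4,0,0,1,12.6,9.7,0,0]'; python3 crank.py 542.6 -60.7 0.4
```

```text
time: 6.9
tool_pos: [518.0, -91.7, 183.4]
tcp_rot: [3.14, 0.026, 3.14]
contact_force: [-1.5, -9.4, -2.2]
grip_width: 17.4
t 6.90 z 183.4 r 39.58 phi 0.670 yaw 3.140 F [-1.5 -9.4 -2.2] tilt [3.14  0.026]
[10.5 11.8]
[ 4.7 15.2]
[-1.5 15.8]
[-7.6 14. ]
[-12.4   9.9]
```

```bash
python3 -m jog '[1,10.5,11.8,0,0,1,4.7,15.2,0,0,1,-1.5,15.8,0,0,1,-7.6,14,0,0,1,-12.4,9.9,0,0]'; python3 crank.py 542.6 -60.7 0.4
```

```text
time: 7.4
tool_pos: [520.4, -27.0, 183.3]
tcp_rot: [-3.138, 0.019, 3.137]
contact_force: [-2.6, -4.7, -1.1]
grip_width: 17.7
t 7.40 z 183.3 r 40.39 phi 2.560 yaw 3.137 F [-2.6 -4.7 -1.1] tilt [-3.138  0.019]
[-14.9   5.7]
[-15.9  -0.2]
[-14.6  -6.4]
[-10.9 -11.5]
[ -5.6 -14.9]
```

```bash
python3 -m jog '[1,-14.9,5.7,0,0,1,-15.9,-0.2,0,0,1,-14.6,-6.4,0,0,1,-10.9,-11.5,0,0,1,-5.6,-14.9,0,0]'; python3 crank.py 542.6 -60.7 0.35
```

```text
time: 7.9
tool_pos: [581.4, -49.5, 183.3]
tcp_rot: [3.141, 0.009, -3.141]
contact_force: [-3.4, 4.0, 0.6]
grip_width: 17.5
t 7.90 z 183.3 r 40.35 phi 4.431 yaw -3.141 F [-3.4  4.   0.6] tilt [3.141 0.009]
[ -1.1 -13.9]
[  3.4 -13.5]
[  7.8 -11.5]
[11.3 -8.2]
[13.4 -3.8]
```

```bash
python3 -m jog '[1,-1.1,-13.9,0,0,1,3.4,-13.5,0,0,1,7.8,-11.5,0,0,1,11.3,-8.2,0,0,1,13,-3.8,0,0]'; python3 crank.py 542.6 -60.7 0.15
```

```text
time: 8.4
tool_pos: [549.0, -100.2, 183.3]
tcp_rot: [3.134, 0.016, -3.141]
contact_force: [2.8, 8.5, -2.1]
grip_width: 17.6
t 8.40 z 183.3 r 39.97 phi 6.122 yaw -3.141 F [ 2.8  8.5 -2.1] tilt [3.134 0.016]
[ 6.  -0.5]
[6.  0.4]
[5.9 1.3]
[5.6 2.1]
[5.2 2.9]
```

```bash
python3 -m jog '[1,6,-0.5,0,0,1,4,0.2,0,0]'; python3 crank.py 542.6 -60.7 0.1;  python3 -m jog '[1,4,0.3,0,0,1,4,0.3,0,0]'; python3 crank.py 542.6 -60.7 0.1
```

```text
time: 8.6
tool_pos: [540.0, -100.6, 183.6]
tcp_rot: [3.132, 0.023, 3.14]
contact_force: [17.5, 5.0, -12.0]
grip_width: 17.4
t 8.60 z 183.6 r 39.94 phi 0.064 yaw 3.140 F [ 17.5   5.  -12. ] tilt [3.132 0.023]
[4.  0.4]
[3.9 0.8]
[3.8 1.2]
[3.7 1.6]
[3.5 2. ]
time: 8.8
tool_pos: [539.5, -100.5, 183.6]
tcp_rot: [3.133, 0.045, 3.138]
contact_force: [19.9, 4.5, -13.3]
grip_width: 17.5
t 8.80 z 183.6 r 39.93 phi 0.077 yaw 3.138 F [ 19.9   4.5 -13.3] tilt [3.133 0.045]
[4.  0.4]
[3.9 0.9]
[3.8 1.3]
[3.6 1.6]
[3.5 2. ]
```

```bash
python3 -m jog '[1,0,0,0,0,0.5,0,0,0,0,0.5,0,0,0,0,0.5,0,0,0,0]'; python3 crank.py 542.6 -60.7 0.1
```

```text
time: 9.2
tool_pos: [539.8, -102.2, 183.5]
tcp_rot: [3.135, 0.048, 3.138]
contact_force: [0.0, 1.3, -0.1]
grip_width: 36.6
t 9.20 z 183.5 r 41.60 phi 0.066 yaw 3.138 F [ 0.   1.3 -0.1] tilt [3.135 0.048]
[3.9 2. ]
[3.9 0.8]
[3.8 1.2]
[3.7 1.6]
[3.5 2. ]
```

```bash
python3 -m jog '[0.5,0,0,-38,0,0.5,0,5,-35,0,0.5,0,45,0,0,0.5,-5,48,0,0,0.5,-5,48,0,0]'; python3 -m jog '[0.5,0,40,0,0,0.5,0,0,0,0]'
python3 - <<'E'
from h import *
o=get_obs();print(o["tool_pos"],o["tcp_rot"],o["grip_width"])
c,p,d=snap("wrist","w4")
c,p,d=snap("scene","s4");crop(p,250,150,450,300,4,"s4c")
E
```

```text
time: 9.7
tool_pos: [546.9, 39.0, 261.4]
tcp_rot: [3.138, 0.049, 3.125]
contact_force: [0.2, 0.1, 0.0]
grip_width: 45.6
time: 9.9
tool_pos: [547.3, 84.6, 262.5]
tcp_rot: [3.137, 0.051, 3.129]
contact_force: [-0.0, -1.1, -0.1]
grip_width: 45.9
[547.31792137  84.55940106 262.51966879] [3.13703741 0.05060557 3.12936149] 45.88005200965546
```

View pics/w4.png

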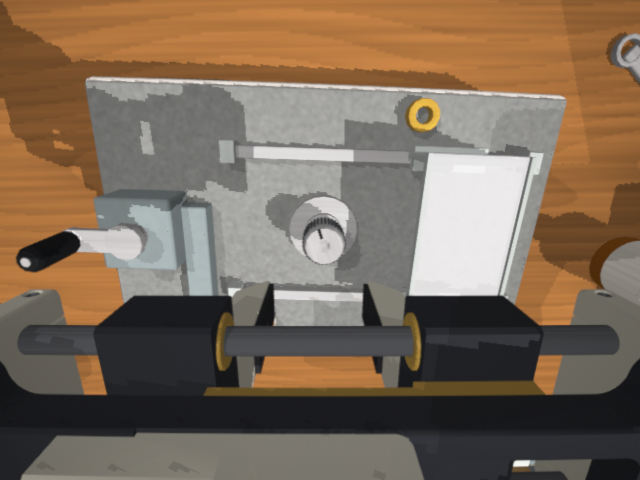

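View pics/s4c.png

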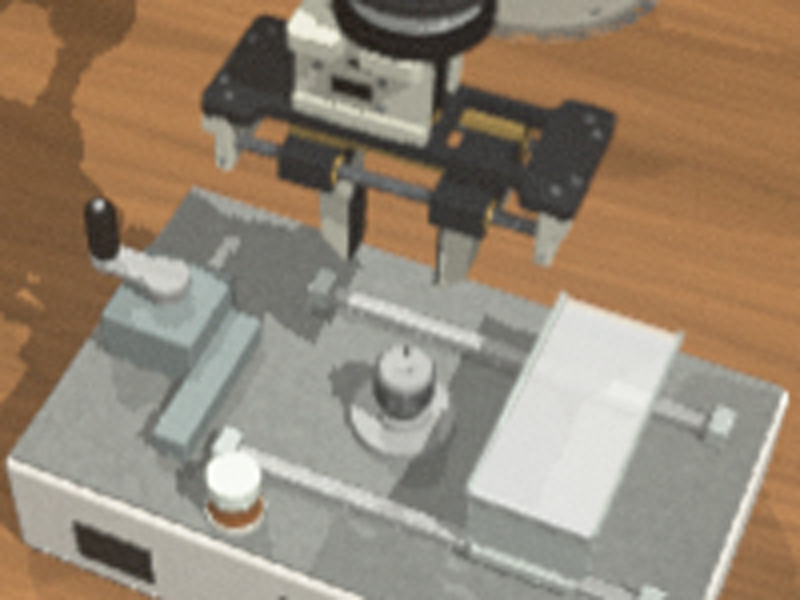

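The guard is parked at the +y end, and the crank arm points along -y. In the wrist view the nut top is at about (324,243), with its line pointing up-image.

Run:
```python
from h import *
crop(cv2.imread("pics/w4.png"),280,185,370,275,6,"w4c")
```

```text
(no output)
```

View pics/w4c.png

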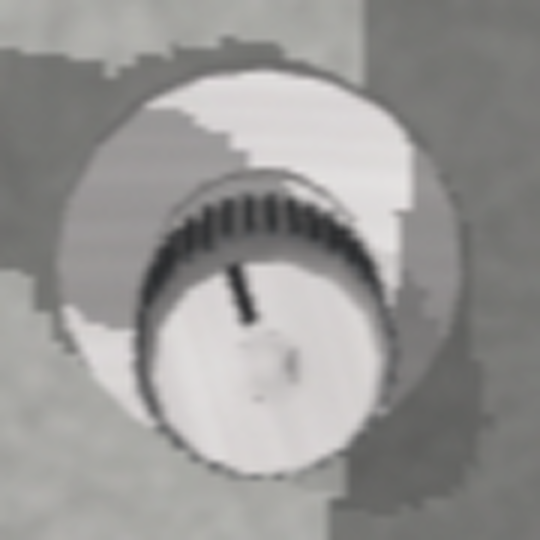

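Run:
```python
from h import *
c=calibration("wrist");S=calibration("scene");print(get_obs()["tool_pos"],get_obs()["tcp_rot"])
w=lambda x,y:(280+(x+.5)/6-.5,185+(y+.5)/6-.5);sc=lambda x,y:(250+x/4-.375,150+y/4-.375)
n=onz(c,*w(269,368),151);print("nut",n)
print("tri",tri(c,w(269,368),S,sc(406,366)))
for a in((154,365),(385,365),(269,263),(269,473)):print(onz(c,*w(*a),151)-n)
a=onz(c,*w(232,265),151)-onz(c,*w(249,322),151);a2=onz(c,*w(232,265),151)-n
print("line",a,np.arctan2(a[1],a[0]),np.arctan2(a2[1],a2[0]))
print("port flange top?",onz(c,*w(262,270),105))
```

```text
[547.5623166   81.02382104 262.32773475] [3.13878656 0.05033584 3.12694442]
nut [548.14984457  85.91195804 151.        ]
tri (array([548.73159489,  86.9077335 , 148.69200398]), np.float64(1.9669678225314093))
[ -0.62109985 -14.6254516    0.        ]
[-0.1880503  14.76542612  0.        ]
[-13.94450382   0.10266097   0.        ]
[14.4749281  -0.10602215  0.        ]
line [-7.54169307 -2.04460494  0.        ] -2.876849428120371 -2.8237282295011794
port flange top? [549.1582207  85.8171341 105.       ]
```

Run:
```python
from h import *
o=get_obs();print(o["tool_pos"],o["dq"].round(3))
c,p,d=snap("wrist","w5");crop(p,280,185,370,275,6,"w5c")
np.save("pics/w5_R.npy",c["R"]);np.save("pics/w5_t.npy",c["t"])
o=get_obs();print(o["tool_pos"],o["dq"].round(3))
g=cv2.cvtColor(p,cv2.COLOR_BGR2GRAY)[185:275,280:370]
m=(g>205).astype(np.uint8)
n,l,s,ce=cv2.connectedComponentsWithStats(m)
for i in range(1,n):
    if s[i,4]>100: print(s[i],ce[i]+[280,185])
```

```text
[547.5623166   81.02382104 262.32773475] [-0.042  0.002  0.003 -0.002 -0.002 -0.008]
[547.61193022  80.02878078 262.19330394] [-0.029  0.002  0.003 -0.001 -0.001  0.002]
[ 32  12  40  30 550] [336.02545455 207.66      ]
[ 32  44  35  34 764] [328.76701571 246.23560209]
```

View pics/w5c.png

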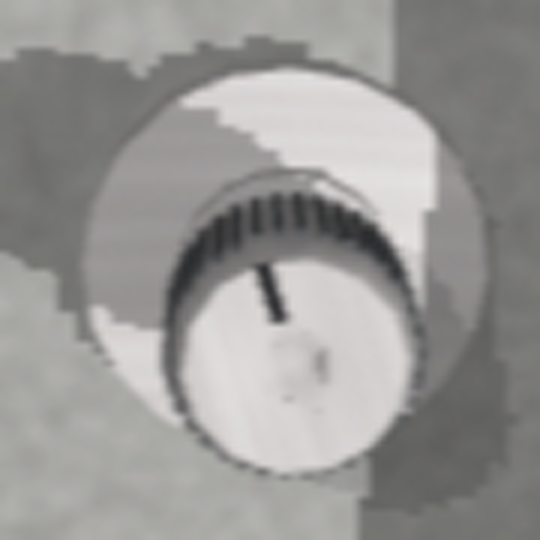

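Run:
```python
from h import *
c=calibration("wrist");c["R"]=np.load("pics/w5_R.npy");c["t"]=np.load("pics/w5_t.npy");S=calibration("scene")
w=lambda x,y:(280+(x+.5)/6-.5,185+(y+.5)/6-.5);sc=lambda x,y:(250+x/4-.375,150+y/4-.375)
n=onz(c,*w(299,367),151);print("nut",n)
print("tri",tri(c,w(299,367),S,sc(406,366)))
a2=onz(c,*w(262,265),151)-n
print("line",np.arctan2(a2[1],a2[0]))
```

```text
nut [548.07087154  89.73128982 151.        ]
tri (array([548.88389275,  88.92289474, 149.39173063]), np.float64(1.786126697645029))
line -2.8162425646427596
```

```bash
python3 -m jog '[0.5,1.5,5,36,0,0.5,1.5,4.7,34,0,0.5,0,0,0,0,0.5,0,0,0,0]'
python3 - <<'E'
from h import *
o=get_obs();print(o["tool_pos"],o["tcp_rot"],o["dq"].round(3),o["grip_width"])
c,p,d=snap("wrist","w6");crop(p,220,200,420,400,3,"w6c")
c,p,d=snap("scene","s6");crop(p,290,190,390,290,5,"s6c")
E
```

```text
time: 10.45
tool_pos: [550.0, 83.1, 192.6]
tcp_rot: [3.141, 0.054, 3.118]
contact_force: [-0.0, -0.2, 0.4]
grip_width: 46.1
[549.96102894  83.14164697 192.56599104] [3.14097799 0.0539674  3.11768186] [-0.022  0.017  0.026 -0.002 -0.002 -0.005] 46.098270772715544
```

View pics/w6c.png

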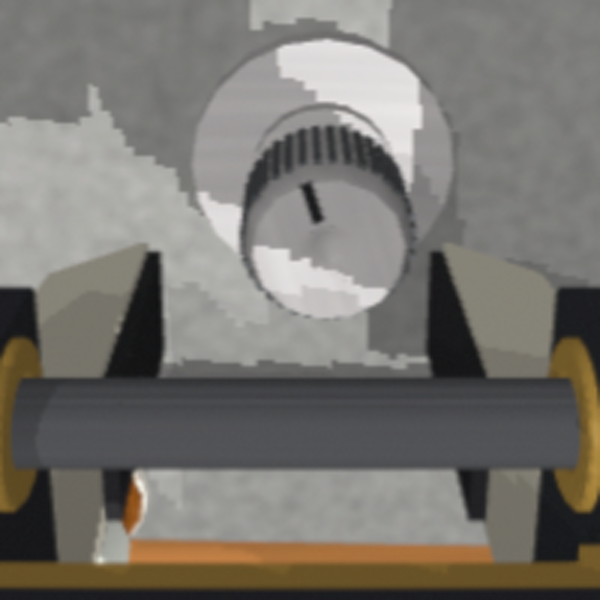

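View pics/s6c.png

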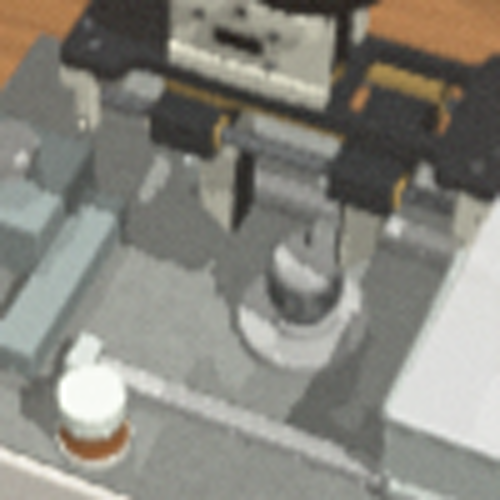

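```bash
python3 -m jog '[0.5,2,4,23,0,0.5,2,3,22,0]';  python3 - <<'E'
from h import *
o=get_obs();print(o["tool_pos"],o["tcp_rot"],o["dq"].round(3),o["contact_force"],o["grip_width"])
E
```

```text
time: 10.75
tool_pos: [552.9, 89.2, 153.4]
tcp_rot: [3.14, 0.068, 3.116]
contact_force: [0.0, 0.6, -0.9]
grip_width: 45.8
[552.87354708  89.15087046 153.40853839] [3.1404939  0.06775409 3.11573102] [ 0.044  0.222  0.224 -0.007 -0.525  0.058] [ 0.0296788   0.59040129 -0.86886488] 45.84665112979029
```

Run:
```python
from h import *
for i in range(2):
    capture("side")
    o=get_obs();print(o["tool_pos"],o["tcp_rot"],o["dq"].round(3),o["contact_force"],o["grip_width"])
```

```text
[551.34127716  89.40729492 150.18085417] [3.140602   0.06288433 3.11586321] [-0.001 -0.008 -0.008 -0.001  0.103 -0.012] [-1.1240981   0.22094197 -2.63569761] 45.988145980048245
[551.21336934  89.33714035 151.32212313] [3.14074579 0.06194694 3.11624305] [-0.    -0.028 -0.043 -0.001  0.046 -0.006] [-0.80633407 -0.10645165 -0.44344048] 46.26440153934942
```

```bash
python3 -m jog '[0.6,2,0.2,5,0,1,0.3,0.3,0.5,0,1,0,0.2,0,0]';  python3 - <<'E'
from h import *
c,p,d=snap("wrist","w7");crop(p,220,200,420,400,3,"w7c")
o=get_obs();print(o["tool_pos"],o["tcp_rot"],o["dq"].round(3),o["contact_force"],o["moment"],o["grip_width"])
E
```

```text
time: 11.15
tool_pos: [550.6, 89.4, 148.4]
tcp_rot: [3.141, 0.066, 3.116]
contact_force: [1.8, 0.6, -9.2]
grip_width: 33.6
[550.60243942  89.4353842  148.35050554] [3.14083179 0.06574958 3.11583046] [ 0.     0.     0.    -0.001 -0.001  0.   ] [ 0.98976199 -0.07517682 -3.96842409] [ 0.0161151  -0.14456863  0.01869697] 33.43936837545355
```

View pics/w7c.png

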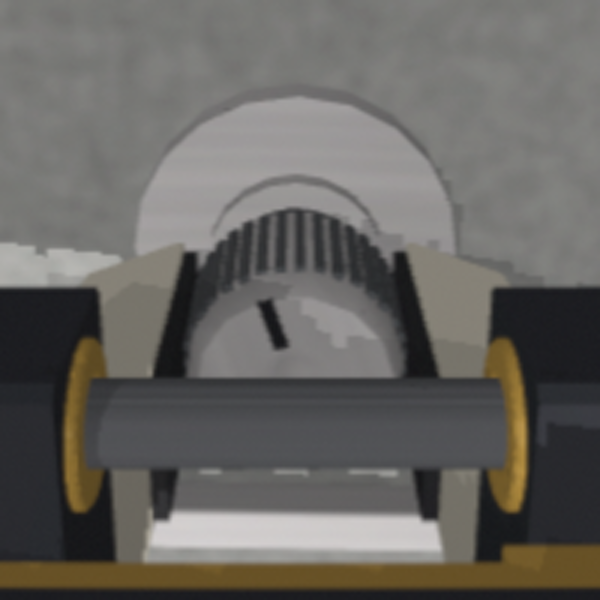

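```bash
cat > st.py <<'E'
from plant import get_obs
o=get_obs();print("t",round(o["time"],2),o["tool_pos"].round(1),o["tcp_rot"].round(3),"F",o["contact_force"].round(1),"M",o["moment"].round(2),"q6 %.2f"%o["joint_positions"][5],"tau6 %.2f"%o["tau"][5],"w %.1f"%o["grip_width"])
E
python3 -m jog '[1,0,0,0.1,8.5,1,0,0,0.1,8.5,1,0,0,0.1,8.5]'; python3 st.py
```

```text
time: 11.5
tool_pos: [550.4, 88.6, 147.9]
tcp_rot: [3.114, 0.058, 2.661]
contact_force: [0.7, -0.5, -5.7]
grip_width: 33.3
t 11.5 [550.4  88.6 147.9] [3.114 0.058 2.661] F [ 0.7 -0.5 -5.7] M [-0.43 -0.04  0.01] q6 -1.06 tau6 -1.89 w 33.3
```

```bash
python3 -m jog '[1,0,0,0.3,8.5,1,0,0,0.3,8.5,1,0,0,0.2,8.5,1,0,0,0.2,8.5,1,0,0,0.2,8.5]'; python3 st.py
```

```text
time: 12.0
tool_pos: [549.4, 87.9, 147.2]
tcp_rot: [3.086, 0.026, 1.911]
contact_force: [1.4, 0.7, -4.3]
grip_width: 33.3
t 12.0 [549.4  87.9 147.2] [3.086 0.026 1.911] F [ 1.4  0.7 -4.3] M [-0.33  0.43  0.03] q6 -0.31 tau6 -1.89 w 33.3
```

```bash
python3 -m jog '[1,0,0,0.3,8.5,1,0,0,0.3,8.5,1,0,0,0.2,8.5,1,0,0,0.2,8.5,1,0,0,0.2,8.5]'; python3 st.py
```

```text
time: 12.5
tool_pos: [548.4, 88.1, 146.5]
tcp_rot: [3.087, -0.017, 1.162]
contact_force: [1.8, 0.7, -3.5]
grip_width: 33.5
t 12.5 [548.4  88.1 146.5] [ 3.087 -0.017  1.162] F [ 1.8  0.7 -3.5] M [0.1  0.37 0.09] q6 0.44 tau6 -1.91 w 33.5
```

```bash
python3 -m jog '[1,0,0,0.3,8,1,0,0,0.2,8]'; python3 st.py;python3 -m jog '[1,0,0,0.3,8]'; python3 st.py;python3 -m jog '[1,0,0,0.3,8]'; python3 st.py
```

```text
time: 12.7
tool_pos: [548.2, 88.4, 146.3]
tcp_rot: [3.096, -0.031, 0.871]
contact_force: [0.9, 2.1, -4.0]
grip_width: 33.7
t 12.7 [548.2  88.4 146.3] [ 3.096 -0.031  0.871] F [ 0.9  2.1 -4. ] M [0.2  0.27 0.03] q6 0.73 tau6 -1.86 w 33.7
time: 12.8
tool_pos: [548.0, 88.5, 146.1]
tcp_rot: [3.101, -0.037, 0.726]
contact_force: [1.5, 0.4, -4.1]
grip_width: 33.3
t 12.8 [548.   88.5 146.1] [ 3.101 -0.037  0.726] F [ 1.5  0.4 -4.1] M [0.17 0.27 0.11] q6 0.88 tau6 -1.86 w 33.3
time: 12.9
tool_pos: [548.0, 88.7, 146.0]
tcp_rot: [3.108, -0.043, 0.58]
contact_force: [0.1, -0.1, -3.5]
grip_width: 33.5
t 12.9 [548.   88.7 146. ] [ 3.108 -0.043  0.58 ] F [ 0.1 -0.1 -3.5] M [0.24 0.28 0.1 ] q6 1.02 tau6 -1.86 w 33.5
```

```bash
for i in 1; do python3 -m jog '[1,0,0,0.3,6]'; python3 st.py;python3 -m jog '[1,0,0,0.3,6]'; python3 st.py;python3 -m jog '[1,0,0,0.3,6]'; python3 st.py; done
```

```text
time: 13.0
tool_pos: [547.9, 88.9, 145.9]
tcp_rot: [3.113, -0.046, 0.47]
contact_force: [0.1, 1.6, -3.6]
grip_width: 33.7
t 13.0 [547.9  88.9 145.9] [ 3.113 -0.046  0.47 ] F [ 0.1  1.6 -3.6] M [0.31 0.17 0.04] q6 1.13 tau6 -1.08 w 33.7
time: 13.1
tool_pos: [547.9, 89.0, 145.8]
tcp_rot: [3.118, -0.049, 0.361]
contact_force: [0.8, -0.1, -4.4]
grip_width: 33.5
t 13.1 [547.9  89.  145.8] [ 3.118 -0.049  0.361] F [ 0.8 -0.1 -4.4] M [0.05 0.22 0.08] q6 1.24 tau6 -1.36 w 33.5
time: 13.2
tool_pos: [547.8, 89.1, 145.7]
tcp_rot: [3.124, -0.051, 0.251]
contact_force: [0.4, 0.8, -4.4]
grip_width: 33.5
t 13.2 [547.8  89.1 145.7] [ 3.124 -0.051  0.251] F [ 0.4  0.8 -4.4] M [0.11 0.14 0.09] q6 1.35 tau6 -1.37 w 33.5
```

```bash
python3 -m jog '[1,0,0,0.3,6]'; python3 st.py;python3 -m jog '[1,0,0,0.3,6]'; python3 st.py;python3 -m jog '[1,0,0,0.3,6]'; python3 st.py
```

```text
time: 13.3
tool_pos: [547.8, 89.2, 145.6]
tcp_rot: [3.13, -0.052, 0.142]
contact_force: [0.8, 1.6, -4.6]
grip_width: 33.3
t 13.3 [547.8  89.2 145.6] [ 3.13  -0.052  0.142] F [ 0.8  1.6 -4.6] M [0.02 0.17 0.02] q6 1.46 tau6 -1.37 w 33.3
time: 13.4
tool_pos: [547.8, 89.3, 145.5]
tcp_rot: [3.136, -0.053, 0.033]
contact_force: [0.6, 1.3, -5.6]
grip_width: 33.1
t 13.4 [547.8  89.3 145.5] [ 3.136 -0.053  0.033] F [ 0.6  1.3 -5.6] M [0.01 0.11 0.04] q6 1.57 tau6 -1.37 w 33.1
time: 13.5
tool_pos: [547.8, 89.4, 145.4]
tcp_rot: [3.142, -0.053, -0.076]
contact_force: [0.7, 1.1, -4.2]
grip_width: 33.4
t 13.5 [547.8  89.4 145.4] [ 3.142 -0.053 -0.076] F [ 0.7  1.1 -4.2] M [-0.06  0.22  0.05] q6 1.68 tau6 -1.36 w 33.4
```

Run:
```python
from h import *
c,p,d=snap("wrist","w8");crop(p,220,200,420,400,3,"w8c")
```

```text
(no output)
```

View pics/w8c.png

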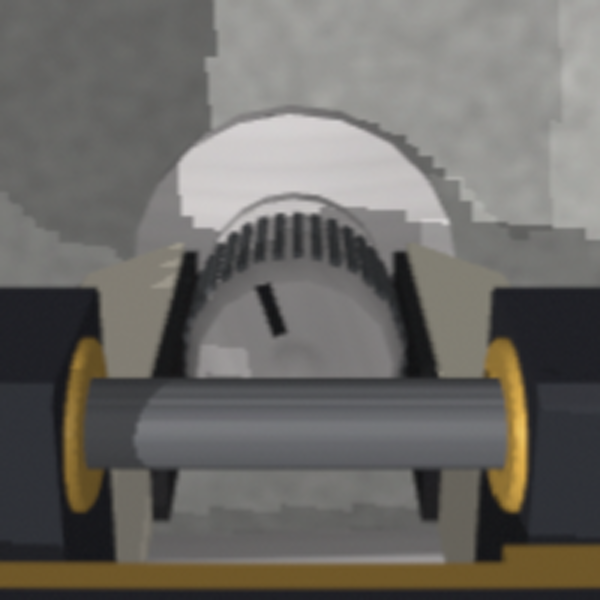

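The line hasn't moved relative to the fingers (crop (270,310)), so the nut is turning with the gripper and hasn't reached its stop yet.

```bash
python3 -m jog '[1,0,0,0.3,5]'; python3 st.py;python3 -m jog '[1,0,0,0.3,5]'; python3 st.py;python3 -m jog '[1,0,0,0.3,5]'; python3 st.py
```

```text
time: 13.65
tool_pos: [547.8, 89.5, 145.3]
tcp_rot: [-3.137, -0.053, -0.168]
contact_force: [-0.2, 0.2, -3.5]
grip_width: 33.5
t 13.65 [547.8  89.5 145.3] [-3.137 -0.053 -0.168] F [-0.2  0.2 -3.5] M [-0.02  0.26  0.08] q6 1.77 tau6 -1.71 w 33.5
time: 13.75
tool_pos: [547.8, 89.6, 145.2]
tcp_rot: [-3.132, -0.052, -0.257]
contact_force: [2.1, 1.8, -3.1]
grip_width: 33.6
t 13.75 [547.8  89.6 145.2] [-3.132 -0.052 -0.257] F [ 2.1  1.8 -3.1] M [-0.12  0.26  0.08] q6 1.86 tau6 -1.02 w 33.6
time: 13.85
tool_pos: [547.8, 89.7, 145.1]
tcp_rot: [-3.128, -0.051, -0.345]
contact_force: [1.6, 1.1, -3.4]
grip_width: 33.7
t 13.85 [547.8  89.7 145.1] [-3.128 -0.051 -0.345] F [ 1.6  1.1 -3.4] M [-0.18  0.3   0.1 ] q6 1.95 tau6 -1.10 w 33.7
```

```bash
python3 -m jog '[1,0,0,0.3,4]'; python3 st.py;python3 -m jog '[1,0,0,0.3,4]'; python3 st.py;python3 -m jog '[1,0,0,0.3,4]'; python3 st.py
```

```text
time: 13.95
tool_pos: [547.8, 89.9, 145.0]
tcp_rot: [-3.124, -0.05, -0.415]
contact_force: [-0.3, 3.2, -3.6]
grip_width: 33.4
t 13.95 [547.8  89.9 145. ] [-3.124 -0.05  -0.415] F [-0.3  3.2 -3.6] M [0.25 0.37 0.68] q6 2.02 tau6 -0.13 w 33.4
time: 14.05
tool_pos: [547.3, 90.4, 144.9]
tcp_rot: [-3.121, -0.047, -0.484]
contact_force: [-1.1, 3.1, -0.2]
grip_width: 33.5
t 14.05 [547.3  90.4 144.9] [-3.121 -0.047 -0.484] F [-1.1  3.1 -0.2] M [0.36 0.42 0.56] q6 2.09 tau6 -0.22 w 33.5
time: 14.15
tool_pos: [546.5, 91.0, 144.9]
tcp_rot: [-3.118, -0.044, -0.553]
contact_force: [-3.6, 4.4, 0.1]
grip_width: 33.0
t 14.15 [546.5  91.  144.9] [-3.118 -0.044 -0.553] F [-3.6  4.4  0.1] M [0.57 0.78 0.69] q6 2.16 tau6 -0.24 w 33.0
```

The moment rose to about 0.6 N m near yaw -0.4, so the nut is on its stop and the fingers have started to slip. I'll measure the line now.

```bash
cat > line.py <<'E'
import sys
from h import *
name,z=sys.argv[1],float(sys.argv[2])
o=get_obs();c,p,d=snap("wrist",name);crop(p,220,200,420,400,3,name+"c")
g=cv2.cvtColor(p,cv2.COLOR_BGR2GRAY)
x0,x1,y0,y1=284,352,288,322
r=g[y0:y1,x0:x1]
m=(r<75).astype(np.uint8);n,l,s,ce=cv2.connectedComponentsWithStats(m)
for i in range(1,n):
    x,y,w,h,a=s[i]
    if 15<a<200 and x>0 and y>0 and x+w<x1-x0 and y+h<y1-y0:
        pts=np.argwhere(l==i)[:,::-1].astype(np.float32)+[x0,y0]
        vx,vy,cx,cy=cv2.fitLine(pts.astype(np.float32),cv2.DIST_L2,0,.01,.01).ravel()
        if vy>0: vx,vy=-vx,-vy   # outward = up in image (rim side)
        A=onz(c,cx-6*vx,cy-6*vy,z);B=onz(c,cx+6*vx,cy+6*vy,z);dd=B-A
        print("area",a,"centre",cx.round(1),cy.round(1),"world angle %.3f"%np.arctan2(dd[1],dd[0]),"yaw %.3f"%o["tcp_rot"][2],"rel %.3f"%((np.arctan2(dd[1],dd[0])-o["tcp_rot"][2]+np.pi)%(2*np.pi)-np.pi))
print(o["time"],o["moment"].round(2))
E
python3 line.py w9 148
```

```text
area 87 centre 305.1 301.0 world angle -0.049 yaw -0.553 rel 0.504
14.15 [0.57 0.78 0.69]
```

View pics/w9c.png

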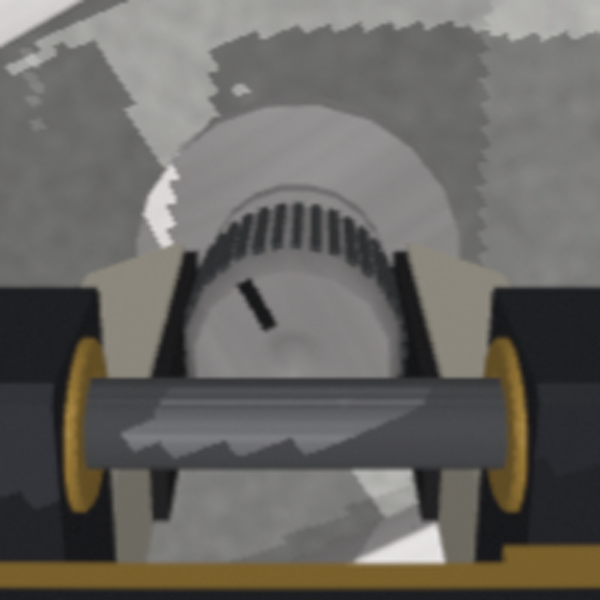

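The nut is bottomed with its line at world angle -0.049 rad. Next I'll back it off to about 1.52 rad.

```bash
python3 -m jog '[1,0.5,0,-0.1,-8.5,1,0.3,0,-0.1,-8.5,1,0,0,-0.1,-8.5,1,0,0,-0.1,-8.5,1,0,0,-0.1,-8.5]'; python3 st.py; python3 -m jog '[1,0,0,-0.1,-8.5,1,0,0,-0.1,-8.5,1,0,0,-0.1,-8.5,1,0,0,-0.1,-5]'; python3 st.py; python3 line.py w10 149.3
```

```text
time: 14.7
tool_pos: [545.9, 89.0, 145.7]
tcp_rot: [3.127, -0.044, 0.201]
contact_force: [1.6, -2.0, -5.9]
grip_width: 33.7
t 14.7 [545.9  89.  145.7] [ 3.127 -0.044  0.201] F [ 1.6 -2.  -5.9] M [ 0.24  0.08 -0.08] q6 1.40 tau6 1.91 w 33.7
time: 15.1
tool_pos: [546.6, 87.5, 146.4]
tcp_rot: [3.106, -0.03, 0.745]
contact_force: [1.6, 0.1, -6.3]
grip_width: 33.3
t 15.1 [546.6  87.5 146.4] [ 3.106 -0.03   0.745] F [ 1.6  0.1 -6.3] M [ 0.57  0.18 -0.04] q6 0.85 tau6 0.69 w 33.3
area 64 centre 308.7 301.0 world angle 1.228 yaw 0.745 rel 0.483
15.1 [ 0.57  0.18 -0.04]
```

View pics/w10c.png

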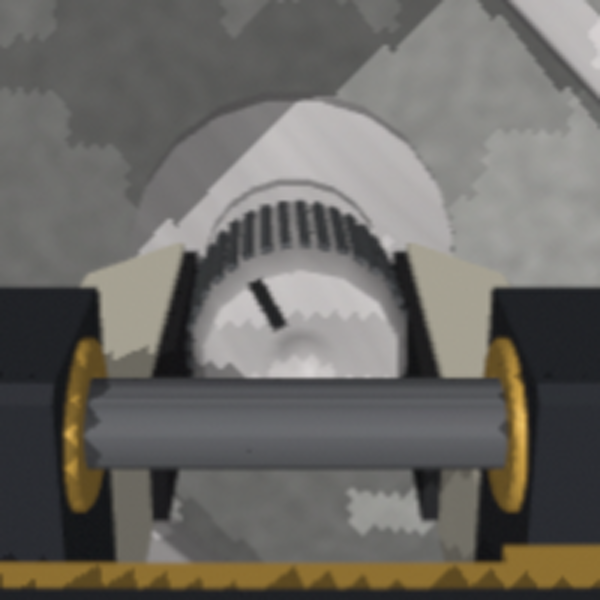

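```bash
python3 -m jog '[1,0,0,-0.1,-8.2,1,0,0,-0.1,-8]'; python3 st.py;  python3 line.py w11 149.6; python3 st.py; python3 line.py w12 149.6; python3 st.py
python3 - <<'E'
from h import *
p=cv2.imread("pics/w12.png");
for n in("w9","w10","w11"):
    im=cv2.imread(f"pics/{n}.png");cv2.imwrite(f"pics/{n}z.png",cv2.resize(im[285:330,280:355],None,fx=8,fy=8,interpolation=cv2.INTER_CUBIC))
a=np.vstack([cv2.imread(f"pics/{n}z.png")[:200] for n in("w9","w10","w11")]);cv2.imwrite("pics/cmp.png",a)
E
```

```text
time: 15.35
tool_pos: [547.2, 86.8, 146.8]
tcp_rot: [3.098, -0.019, 1.034]
contact_force: [4.2, -2.3, -7.0]
grip_width: 33.4
t 15.35 [547.2  86.8 146.8] [ 3.098 -0.019  1.034] F [ 4.2 -2.3 -7. ] M [ 0.41  0.08 -0.11] q6 0.56 tau6 1.80 w 33.4
area 64 centre 308.9 301.3 world angle 1.517 yaw 1.034 rel 0.483
15.35 [ 0.41  0.08 -0.11]
t 15.4 [547.2  86.8 146.8] [ 3.098 -0.019  1.041] F [ 3.7 -2.  -6. ] M [ 0.26  0.18 -0.02] q6 0.56 tau6 0.60 w 33.1
area 66 centre 309.0 301.6 world angle 1.535 yaw 1.041 rel 0.494
15.4 [ 0.26  0.18 -0.02]
t 15.45 [547.2  86.8 146.8] [ 3.098 -0.019  1.03 ] F [ 4.2 -2.5 -5.7] M [0.19 0.08 0.04] q6 0.57 tau6 -1.48 w 33.8
```

View pics/cmp.png

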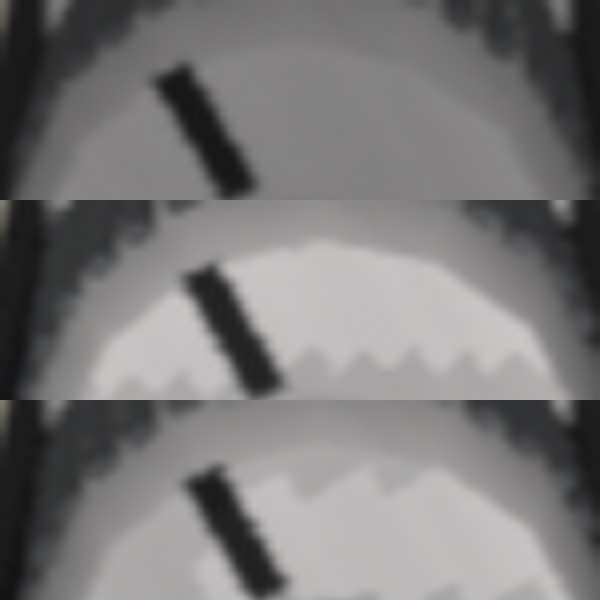

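The line now reads 1.517–1.535 rad, which is 1.57–1.58 rad off the stop, and the grip is holding. I'll make a last check of the whole scene.

```bash
python3 - <<'E'
from h import *
c,a,d=snap("scene","s13");c,b,d=snap("side","d13")
cv2.imwrite("pics/fin.png",cv2.resize(np.hstack([a[150:390,220:460],b[150:390,220:460]]),None,fx=1.66,fy=1.66))
for n,i,o in(("scene",a,"scene0"),("side",b,"side0")):
    df=cv2.absdiff(i,cv2.imread(f"pics/{o}.png")).max(2)>60
    k,l,s,ce=cv2.connectedComponentsWithStats(df.astype(np.uint8))
    print(n,[(*ce[j].round(),s[j,4]) for j in range(1,k) if s[j,4]>60])
E
python3 line.py w14 149.6; python3 st.py
```

```text
scene [(np.float64(196.0), np.float64(14.0), np.int32(447)), (np.float64(357.0), np.float64(17.0), np.int32(1840)), (np.float64(422.0), np.float64(6.0), np.int32(98)), (np.float64(484.0), np.float64(12.0), np.int32(262)), (np.float64(411.0), np.float64(27.0), np.int32(570)), (np.float64(464.0), np.float64(42.0), np.int32(1414)), (np.float64(225.0), np.float64(39.0), np.int32(229)), (np.float64(181.0), np.float64(35.0), np.int32(107)), (np.float64(395.0), np.float64(51.0), np.int32(478)), (np.float64(182.0), np.float64(57.0), np.int32(157)), (np.float64(385.0), np.float64(70.0), np.int32(544)), (np.float64(426.0), np.float64(63.0), np.int32(96)), (np.float64(344.0), np.float64(90.0), np.int32(138)), (np.float64(465.0), np.float64(95.0), np.int32(162)), (np.float64(359.0), np.float64(97.0), np.int32(118)), (np.float64(395.0), np.float64(102.0), np.int32(201)), (np.float64(474.0), np.float64(100.0), np.int32(69)), (np.float64(439.0), np.float64(106.0), np.int32(341)), (np.float64(328.0), np.float64(121.0), np.int32(326)), (np.float64(362.0), np.float64(127.0), np.int32(1663)), (np.float
[... 820 characters left out ...]
), (np.float64(311.0), np.float64(206.0), np.int32(1698)), (np.float64(329.0), np.float64(235.0), np.int32(87)), (np.float64(306.0), np.float64(262.0), np.int32(79)), (np.float64(317.0), np.float64(265.0), np.int32(68)), (np.float64(99.0), np.float64(282.0), np.int32(74)), (np.float64(139.0), np.float64(286.0), np.int32(94)), (np.float64(187.0), np.float64(312.0), np.int32(232)), (np.float64(150.0), np.float64(315.0), np.int32(93)), (np.float64(158.0), np.float64(394.0), np.int32(2512))]
area 65 centre 309.0 301.7 world angle 1.509 yaw 1.025 rel 0.484
15.55 [ 0.16 -0.01  0.  ]
t 15.6 [547.2  86.9 146.8] [ 3.098 -0.019  1.026] F [ 3.8 -3.2 -6.5] M [ 0.06 -0.02  0.01] q6 0.57 tau6 -0.02 w 33.3
```

View pics/fin.png

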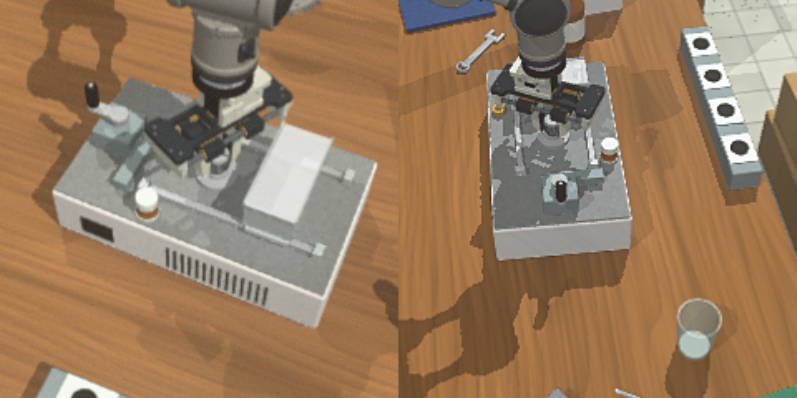

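View pics/s13.png

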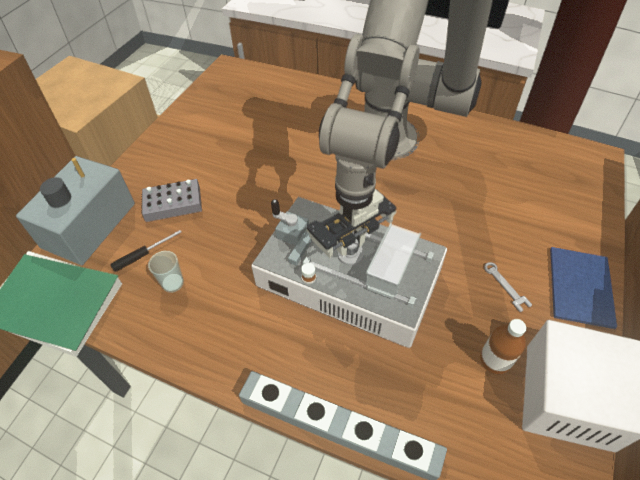

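```bash
python3 -c "
from plant import close_job
print(close_job())"
```

```text
the job is handed in; nothing more can be done
None
```

The job is done and handed in at about 15.6 s. The guard is cranked clear, and the nut was bottomed out, backed off a quarter turn, and is still in the grip.

- **Guard:** I held the knob and cranked clockwise from about 1 rad to the hard stop. At the stop the arm pointed along the unit's -y and the side force rose to about 20 N. The last scene picture shows the guard at the +y end. Only the crank moved it.
- **Nut down:** It turned about 3.5 rad clockwise. The moment then jumped from about 0.1 to 0.6–0.7 N m, and the fingers slipped about 0.15 rad on the nut against the stop.
- **Quarter turn back:** From the stop, the engraved line moved 1.56 rad in the last reading, with earlier readings of 1.57 and 1.58. The gripper's yaw moved 1.58 rad. The target was 1.57, so they agree to about 0.02 rad.
- **Final state:** The grip was on the nut at a 33.3 mm opening, with a contact force of about 8 N and almost no moment. By eye, the jar, ring and bench items were where they started in the last pictures.
- **What disagreed:**
  - The scene and side cameras differed by 6–9 mm on the deck corners. I relied on crossed views, wrist pictures and contact instead.
  - The tool built up a tilt of up to about 4° from commands based on the measured pose. It did not affect the grip.

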